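# Take the inspection torch from its dock and hold it on a setting ring

### The arm

A 6-joint arm with a two-finger parallel gripper is mounted at the origin on a cart in front of the work surface, level with it; the furniture and walls round the work are solid. World frame = base frame: x ahead of the robot, y to its left, z up, the work surface at z = 0. Lengths are in mm, angles in degrees, forces in N, time in s.
With the tool pointing down it reaches from about 350 to 850 mm from the base axis. Payload 8.1 kg.
Tool frame: the origin (TCP) lies at the very end of the fingers, on their centre line; the grasp point (between the pads) lies 19 mm behind it (r.grasp_offset is the distance from the TCP to the grasp point, in mm); z points along the fingers, y is the line along which they close (so a half turn about z gives the same grasp; the last joint's range is limited). The gripper opens to 85 mm and grips with 20 to 120 N. Pads are 22 mm wide; open, the fingers measure 114 mm over their backs; the gripper's body (76 mm by 85 mm) begins 54 mm behind the grasp point. The pads swing forward as they close: fully open they stand 13 mm farther back than shut.
Start: joints at [-78.575, 7.471, 85.268, -0, 87.261, -4.893], TCP at [168.6, -575.829, 231.292] pointing down, gripper open.
Joint ranges: [-169.43, 169.43], [-51.17, 129.36], [1.28, 143.12], [-76.62, 256.62], [0, 156.53], [-152.29, 152.29]. Speed limits (degrees/s): [136.94, 136.94, 159.86, 180, 180, 180].

### API

Orientations are given as [roll, pitch, yaw] about the fixed x, y, z axes, in that order (R = Rz(yaw) Ry(pitch) Rx(roll)).
In Python, from bench import r gives the robot as it stands.
- The arm moves only by the tool carry_out, never from a script. Its argument "commands" is a list of rows, each an object with "jaw": the finger opening in m, from 0 to 0.0854; "translation": the shift along the tool's x, y, z in m, a list of three; "spin": the turn about the tool's z in rad. A call has exactly 8 rows; each row shifts and turns the commanded pose from where the row before left it, along the tool's axes as they then stand; what a row does not reach is not made up. A row lasts 1/12 s, in which the tool goes at most 41.7 mm and 7.16 degrees, less where a joint would pass 70% of its speed; a pose out of reach is approached as far as the arm can. A call is refused whole if a number of a shift passes 0.0417 or a number of a turn 0.125, either way. A call with a gripper value outside its range is refused whole. The fingers move at their own pace and stop on an object; "squeeze" is the grip in N (left out, the last holds). Time passes only in rows, so rows that do not move let the fingers close, or fill a call up. It gives the time, the measured TCP pose, the force, the opening and the grip force at its end, in the units of the state.
- r.sense(): the state, without advancing time (a new reading comes with each control period).
- r.snapshot(name): name is "scene" or "side" or "wrist"; returns a dict with "pixels" (480x640x3 uint8, blue, green, red), "K" (3x3 intrinsics, pixels), "dist_coeffs" ([k1, k2, p1, p2, k3] as OpenCV has them; the pictures are not rectified), "extrinsics" (4x4, takes a point from camera to world coordinates). Camera axes: x right, y down, z forward; pixel columns grow to the right and rows downward; lengths in mm; the calibration is good to about 2 mm. A picture is of the moment at which its call begins. There is no depth.
- r.hand_in(): hands the job in; it is judged then, once.
Trained networks look in a picture, given as the dict that the camera call returned (one of the last four; its "shot" number tells which), for a name from the list of things; names that differ only in an ending like _2 or _b are one class to them, and where a whole thing is asked for, a point or a joint stands for the part that bears it (a point fixed in the world has none). Each returns a list of dicts, best first, with "score" (0 to 1); they miss things now and then, are a little off and sometimes report something else, mostly with a low value. They report only what shows in the picture. A call takes as long as a camera call. They do not tell look-alikes from the thing itself.
- r.spot_in(picture, target): "xy" ([column, row] in pixels, amid what is visible of it).
- r.regions_of(picture, target): "pixels" (480x640 bool, what is visible of it) and "xy" ([column, row] in pixels, amid what is visible of it).
- r.landmark_of(picture, target): "xy" ([column, row] in pixels: a listed point, or the origin of a listed thing).
The state is a dict: "time": time; "joint_pos": joint angles; "qd": joint speeds; "joint_efforts": joint torques, N m; "tool_pos": TCP position; "tcp_rot": TCP orientation; "ft_force": force on the tool from outside, world axes, zero at the start; "wrist_torque": the same for the moment, N m; "finger_gap": finger opening in mm; "grip_force": force on a finger pad.
Only numpy, scipy, OpenCV 4.12 (cv2) and the standard library are available. Lean on these libraries where they do the work, as an engineer would, in place of code of your own. Each camera call takes 0.05 s, during which the arm holds its last target. There are 200 camera calls.

### The job

Take hold of the black inspection torch, slide it straight back out from under the hood of its dock, lift it clear and bring it to the larger of the two setting rings. Turn it lens-down to a slant of about 45 degrees and hold it in the air, aimed at the middle of that ring's top with the lens about 100 mm from it, as one lights a ring to look for scratches; leave the rings and the step block where they are. The job finishes while you are still holding the torch steady like that: do not put it down or let go.

Things in the scene. Friction and masses are not known exactly. Their poses are not given: they have to be found in the camera images.
- torch: Black inspection torch, 111 mm long (its y), about 0.11 kg: six-sided lens head 32 x 28 mm at the -y end (y -55 to -29), round barrel 23.6 mm thick (y -29 to 45), six-sided tail cap 32 x 28 mm (y 45 to 53). Origin at mid-length on its underside, 14 mm below its long axis; z up as it lies. It starts level in the dock, frame parallel to the dock's, origin 26 mm above the worktop.
- torch_lens (a point): Middle of the torch's lens face, on its long axis; axes as torch, so the light goes along -y.
- torch_grip (a point): Point on the long axis in the free middle of the barrel (10 mm from the origin towards the tail), 40 mm above the worktop at the start; the barrel can be gripped here from above, fingers closing across it (along the torch's x).
- torch_dock: Fixed holder. Base plate 62 x 172 x 8 mm; at the -y end a hood (y -67 to -33, inside 36 wide, 31 high; its top 62 mm up) covers the torch head: slide the torch 35 mm along +y before lifting. At the +y end the tail slides on a rail 14 mm wide, 26 mm high (y 42 to 102). Beside barrel and rail only the base plate lies under the fingers. Origin on the worktop under the docked torch's middle.
- large_ring: The larger setting ring: plain pale steel ring, outside diameter 60 mm, 20 mm high, lying flat, loose. Origin at the centre of its underside.
- large_ring_top (a point): Centre of the large ring's top, 20 mm above the worktop.
- small_ring: The smaller setting ring: outside diameter 42 mm, 16 mm high, lying flat, loose; not to be touched. The two rings may stand in either order. Behind them, from about x 0.62, y -0.43 to -0.3, stands another fixed clamp tower over 0.2 m high. Origin at the centre of its underside.
- step_block: Stepped aluminium gauge block 30 x 80 x 42 mm, loose, between dock and rings, not to be moved; origin at the centre of its underside. Beside it stands a fixed clamp tower (foot x 0.39 to 0.55, y -0.155 to 0.0, its arm running on backwards to x 0.73, y 0.06) over 0.2 m high: keep the gripper clear of it, cross with the fingertips 0.3 m up.
Not all that is in view belongs to the job. Leave any green look-alike of the torch alone.

How it is judged:
By the outcome, as a careful person would: the job done as asked, in the order asked, and still so for the second after the job is handed in, while the arm keeps its last pose, push and grip.
It also fails if it takes over 48 s, if anything falls off the work surface, if the arm or the gripper's body presses on something with over 40 N, if the wrist force passes 120 N, or if a joint passes its speed limit or range.

## Working session

There is one attempt and no reset: what is moved stays moved. The work goes in short steps, Python scripts to look and compute and a tool call to move; the robot and the scene stay as the last step left them, time stands still between calls to the robot, and variables do not carry over. Pictures are saved under pics/ and viewed, at most 10 in all, crops included, and the job is handed in when it is done.

Besides the shell and the picture viewer there is one more tool, called as a command line: name --argument value ..., lists and objects as JSON in quotes. carry_out: Moves the arm, as the interface text tells. Its arguments: {"type":"object","properties":{"commands":{"type":"array","items":{"type":"object","properties":{"jaw":{"type":"number"},"translation":{"type":"array","items":{"type":"number"}},"spin":{"type":"number"}}}},"squeeze":{"type":"number"}},"required":["commands"]}

```bash
ls; mkdir -p pics; cat > h.py <<'E'
import numpy as np, cv2
from bench import r
def ray(p,uv):
    K=np.array(p["K"],float);d=np.array(p["dist_coeffs"],float);E=np.array(p["extrinsics"],float)
    n=cv2.undistortPoints(np.array([[uv]],float),K,d)[0,0]
    return E[:3,3],E[:3,:3]@np.array([n[0],n[1],1.])
def onz(p,uv,z):
    o,v=ray(p,uv); return o+v*(z-o[2])/v[2]
def proj(p,X):
    E=np.linalg.inv(np.array(p["extrinsics"],float))
    return cv2.projectPoints(np.array(X,float).reshape(-1,1,3),cv2.Rodrigues(E[:3,:3])[0],E[:3,3],np.array(p["K"],float),np.array(p["dist_coeffs"],float))[0][:,0]
def tri(rays):
    A=np.zeros((3,3));b=np.zeros(3)
    for o,v in rays:
        v=v/np.linalg.norm(v);M=np.eye(3)-np.outer(v,v);A+=M;b+=M@o
    return np.linalg.solve(A,b)
E
python3 - <<'E'
from h import *
print(r.sense())
Z=dict(torch_grip=40,torch_lens=40,torch=26,torch_dock=0,large_ring_top=20,large_ring=0,small_ring=0,step_block=0)
for n in ["scene","side"]:
    p=r.snapshot(n); cv2.imwrite(f"pics/{n}.png",p["pixels"])
    print(n,np.round(p["extrinsics"],2).tolist())
    for t,z in Z.items():
        for q in r.landmark_of(p,t)[:3]: print(t,np.round(q["xy"],1),round(q["score"],2),np.round(onz(p,q["xy"],z),1))
E
```

```text
pics
{'time': 0.0, 'joint_pos': array([-7.85755449e+01,  7.51706592e+00,  8.53301277e+01,  3.11916614e-04,
        8.72601582e+01, -4.89359974e+00]), 'qd': array([ 0.04732981,  0.05611066, -0.06721987, -0.06411616,  0.05961328,
       -0.01244228]), 'joint_efforts': array([-7.96699132e-04, -5.69392741e+01, -5.00554347e+01, -2.15487165e-05,
        1.50272227e-02, -1.35188671e-05]), 'tool_pos': array([ 168.49016084, -575.28420407,  230.21587828]), 'tcp_rot': array([-1.79893066e+02, -9.46810448e-03,  1.63180308e+01]), 'ft_force': array([ 0.41210768,  0.28998297, -0.30702519]), 'wrist_torque': array([ 0.00510072, -0.02993906,  0.0015808 ]), 'grip_force': 0.0, 'finger_gap': 85.2700705643443}
scene [[-0.57, -0.48, 0.67, -487.82], [-0.82, 0.34, -0.45, 588.74], [-0.01, -0.81, -0.59, 871.49], [0.0, 0.0, 0.0, 1.0]]
torch_grip [207.5 287.7] 0.86 [457.7 267.6  40. ]
torch_grip [267.5 267.6] 0.86 [441.1 117.5  40. ]
torch_lens [228.7 274.6] 0.7 [471.6 205.7  40. ]
torch_lens [263.2 280.2] 0.62 [406.5 149.1  40. ]
torch [210.5 286.7] 0.86 [472.8 254.8  26. ]
torch [266.8 275.9] 0.75 [430.4 126.8  26. ]
torch_dock [211.9 295.2] 0.73 [472.3 255.2   0. ]
torch_dock [207.3 284.9] 0.58 [512.9 248.   -0. ]
step_block [318. 276.] 0.94 [385.4  10.5   0. ]
side [[0.99, -0.06, 0.11, 297.6], [-0.12, -0.47, 0.88, -1383.65], [-0.0, -0.88, -0.47, 796.76], [0.0, 0.0, 0.0, 1.0]]
torch_grip [313.3 203.9] 0.51 [452.8 257.8  40. ]
torch_lens [316.1 218.3] 0.72 [450.8 156.7  40. ]
torch_lens [324.5 208.9] 0.44 [482.7 217.6  40. ]
torch [315.4 207. ] 0.55 [459.8 264.5  26. ]
torch [294.2 258.3] 0.28 [372.  -44.1  26. ]
torch_dock [315.8 220.1] 0.75 [456.7 225.8   0. ]
large_ring_top [329.3 338. ] 0.88 [ 422.  -383.6   20. ]
large_ring [329.  354.1] 0.56 [ 417.7 -412.9    0. ]
small_ring [333.8 314.8] 0.68 [ 446.4 -272.3    0. ]
step_block [294.1 259.1] 0.52 [373.9  -3.2   0. ]
step_block [329.1 335.9] 0.44 [ 425.7 -350.4    0. ]
```

View pics/scene.png

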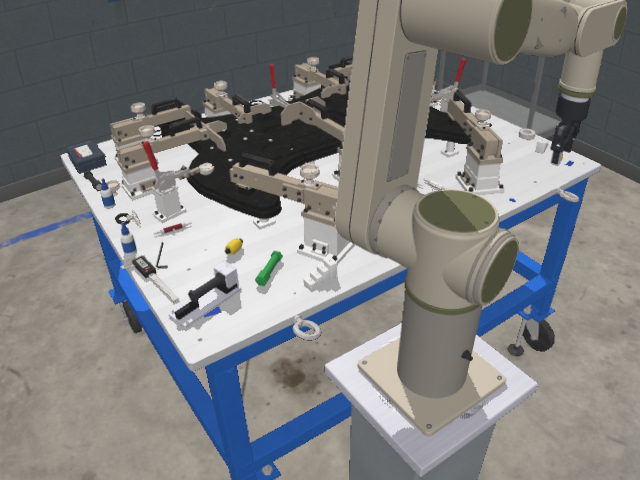

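View pics/side.png

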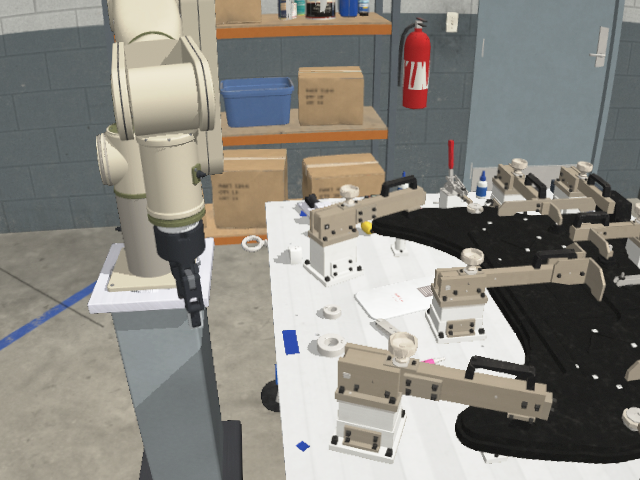

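Scene view: the black torch sits in its dock around (205,295), hood at (228,272), tail at (180,315). In the side view the large ring is at (330,344) and the small ring at (332,312).

Things that could be taken for the torch are the black one in the dock (207,288), the green look-alike (268,268), and the yellow object (233,245). I choose the black one in the dock and check it in a crop.

```bash
cat >> h.py <<'E'
def plan(pos,yaw,n,cur=None):
    """rows (tool axes) from cur (pos,yaw; default sensed) straight to pos,yaw in n rows"""
    if cur is None:
        s=r.sense(); cur=(s["tool_pos"],s["tcp_rot"][2])
    d=(np.array(pos,float)-cur[0])/n/1000; dy=((yaw-cur[1]+180)%360-180)/n
    print("n",n,"spin",round(-np.radians(dy),4),"step mm",round(np.linalg.norm(d)*1000,1))
    for i in range(n):
        a=np.radians(cur[1]+dy*i);c,s=np.cos(a),np.sin(a)
        print(i,[round(float(x),4) for x in (c*d[0]+s*d[1], s*d[0]-c*d[1], -d[2])])
        if abs(dy)<.3: break
    return (np.array(pos,float),yaw)
E
python3 - <<'E'
from h import *
im=cv2.imread("pics/scene.png")[225:335,140:320]
cv2.imwrite("pics/crop.png",cv2.resize(im,None,fx=4,fy=4,interpolation=cv2.INTER_CUBIC))
c=plan([300,-400,300],60,8)
plan([400,-330,300],102,8,c)
E
```

```text
n 8 spin -0.0953 step mm 28.8
0 [0.0219, -0.0165, -0.0086]
1 [0.0234, -0.0143, -0.0086]
2 [0.0247, -0.012, -0.0086]
3 [0.0257, -0.0096, -0.0086]
4 [0.0265, -0.0071, -0.0086]
5 [0.0271, -0.0046, -0.0086]
6 [0.0274, -0.002, -0.0086]
7 [0.0274, 0.0006, -0.0086]
n 8 spin -0.0916 step mm 15.3
0 [0.0138, 0.0065, -0.0]
1 [0.0132, 0.0077, -0.0]
2 [0.0124, 0.0089, -0.0]
3 [0.0116, 0.01, -0.0]
4 [0.0106, 0.011, -0.0]
5 [0.0095, 0.0119, -0.0]
6 [0.0084, 0.0127, -0.0]
7 [0.0072, 0.0134, -0.0]
```

View pics/crop.png

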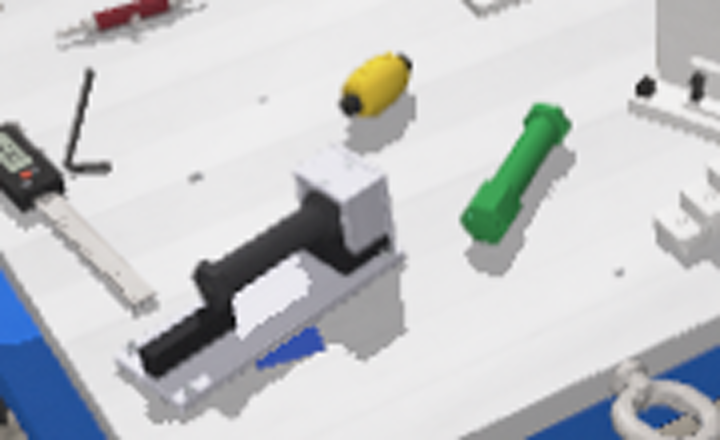

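The crop shows the black torch in its dock with the head under the hood, at crop pixel (320,220), and the tail over the black rail at (215,280). The green look-alike lies free at (515,175). I'm moving now, with a look at the rings on the way.

carry_out --commands '[{"translation": [0.022, -0.0165, -0.0086], "spin": -0.095, "jaw": 0.0854}, {"translation": [0.0234, -0.0143, -0.0086], "spin": -0.095, "jaw": 0.0854}, {"translation": [0.0247, -0.012, -0.0086], "spin": -0.095, "jaw": 0.0854}, {"translation": [0.0257, -0.0096, -0.0086], "spin": -0.095, "jaw": 0.0854}, {"translation": [0.0265, -0.0071, -0.0086], "spin": -0.095, "jaw": 0.0854}, {"translation": [0.0271, -0.0046, -0.0086], "spin": -0.095, "jaw": 0.0854}, {"translation": [0.0274, -0.002, -0.0086], "spin": -0.095, "jaw": 0.0854}, {"translation": [0.0274, 0.0006, -0.0086], "spin": -0.095, "jaw": 0.0854}]'

```text
time: 1.57
tool_pos: [300.9, -398.9, 300.7]
tcp_rot: [180.0, 0.0, 60.1]
ft_force: [0.0, 0.2, 0.8]
finger_gap: 85.3
grip_force: 0.0
```

carry_out --commands '[{"translation": [0.0138, 0.0065, 0], "spin": -0.092, "jaw": 0.0854}, {"translation": [0.0132, 0.0077, 0], "spin": -0.092, "jaw": 0.0854}, {"translation": [0.0124, 0.0089, 0], "spin": -0.092, "jaw": 0.0854}, {"translation": [0.0116, 0.01, 0], "spin": -0.092, "jaw": 0.0854}, {"translation": [0.0106, 0.011, 0], "spin": -0.092, "jaw": 0.0854}, {"translation": [0.0095, 0.0119, 0], "spin": -0.092, "jaw": 0.0854}, {"translation": [0.0084, 0.0127, 0], "spin": -0.092, "jaw": 0.0854}, {"translation": [0.0072, 0.0134, 0], "spin": -0.092, "jaw": 0.0854}]'

```text
time: 2.23
tool_pos: [401.1, -329.9, 300.2]
tcp_rot: [180.0, 0.0, 102.3]
ft_force: [-0.6, -0.1, 0.1]
finger_gap: 85.6
grip_force: 0.0
```

```bash
python3 - <<'E'
from h import *
s=r.sense();print(s["time"],s["tool_pos"].round(1),s["tcp_rot"].round(1),s["joint_pos"].round(0))
p=r.snapshot("wrist"); cv2.imwrite("pics/w1.png",p["pixels"]); print(np.round(p["extrinsics"],2).tolist())
for t,z in dict(large_ring_top=20,large_ring=0,small_ring=0).items():
    for q in r.landmark_of(p,t)[:3]: print(t,np.round(q["xy"],1),round(q["score"],2),np.round(onz(p,q["xy"],z),1))
for t in ["large_ring","small_ring"]:
    for q in r.regions_of(p,t)[:2]: print(t,"reg",np.round(q["xy"],1),round(q["score"],2),np.round(onz(p,q["xy"],15),1),q["pixels"].sum())
c=plan([390,-100,305],102,8)
c=plan([395,100,305],102,8,c)
E
```

```text
2.2333 [ 401.1 -329.9  300.2] [180.    0.  102.3] [-45.  -6.  92.  -0.  94. -57.]
[[0.98, 0.2, 0.06, 385.79], [0.21, -0.93, -0.3, -252.64], [-0.0, 0.31, -0.95, 442.5], [0.0, 0.0, 0.0, 1.0]]
large_ring_top [328.2 249.8] 0.61 [ 424.9 -395.6   20. ]
large_ring [332.1 245.4] 0.91 [ 430.2 -395.8    0. ]
large_ring [370.7 142.2] 0.73 [ 445.6 -266.9    0. ]
small_ring [373.4 145.1] 0.82 [ 449.4 -269.4    0. ]
large_ring reg [331.1 254.6] 0.72 [ 430.1 -402.5   15. ] 1712
small_ring reg [371.1 136. ] 0.55 [ 442.3 -260.    15. ] 991
n 8 spin -0.0002 step mm 28.9
0 [0.0285, 0.0047, -0.0006]
n 8 spin -0.0 step mm 25.0
0 [0.0243, 0.0058, -0.0]
```

View pics/w1.png

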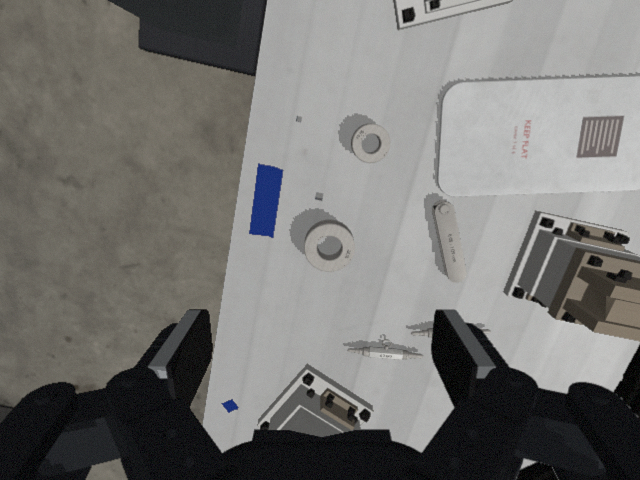

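The wrist view shows the large ring at (330,247), the small ring at (370,143), and towers at (590,270) and (315,410). Next I cross at about 0.3 m.

carry_out --commands '[{"translation": [0.0285, 0.0047, -0.0006]}, {"translation": [0.0285, 0.0047, -0.0006]}, {"translation": [0.0285, 0.0047, -0.0006]}, {"translation": [0.0285, 0.0047, -0.0006]}, {"translation": [0.0285, 0.0047, -0.0006]}, {"translation": [0.0285, 0.0047, -0.0006]}, {"translation": [0.0285, 0.0047, -0.0006]}, {"translation": [0.0285, 0.0047, -0.0006]}]'

```text
invalid input
```

carry_out --commands '[{"translation": [0.0243, 0.0063, 0]}, {"translation": [0.0243, 0.0063, 0]}, {"translation": [0.0243, 0.0063, 0]}, {"translation": [0.0243, 0.0063, 0]}, {"translation": [0.0243, 0.0063, 0]}, {"translation": [0.0243, 0.0063, 0]}, {"translation": [0.0243, 0.0063, 0]}, {"translation": [0.0243, 0.0063, 0]}]'

```text
invalid input
```

carry_out --commands '[{"translation": [0.02, 0.006, 0.003]}, {"translation": [0.02, 0.006, 0.003]}, {"translation": [0.02, 0.006, 0.003]}, {"translation": [0.02, 0.006, 0.003]}, {"translation": [0.02, 0.006, 0.003]}, {"translation": [0.02, 0.006, 0.003]}, {"translation": [0.02, 0.006, 0.003]}, {"translation": [0, 0, 0]}]'

```text
invalid input
```

```bash
python3 - <<'E'
from h import *
s=r.sense();print(s["time"],s["tool_pos"].round(1),s["tcp_rot"].round(1))
p=r.snapshot("wrist"); cv2.imwrite("pics/w2.png",p["pixels"]); import pickle; pickle.dump(p,open("w2.pkl","wb"))
for t,z in dict(torch_grip=40,torch_lens=40,torch=26,torch_dock=0).items():
    for q in r.landmark_of(p,t)[:3]: print(t,np.round(q["xy"],1),round(q["score"],2),np.round(onz(p,q["xy"],z),1))
E
```

```text
2.5333 [ 400.  -330.7  300.1] [-180.     0.   101.9]
```

View pics/w2.png

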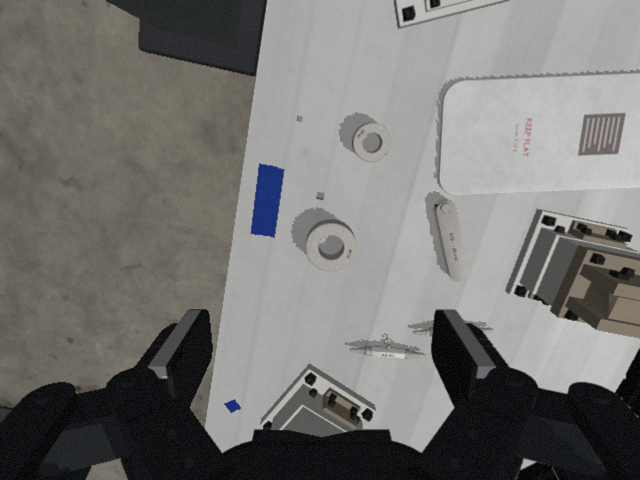

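The moves were refused because each row needs every field, so this is the same view with the arm unmoved. I'll resend with full rows and use this picture to refine the ring centre.

carry_out --commands '[{"translation": [0.0285, 0.0047, -0.0006], "spin": 0, "jaw": 0.0854}, {"translation": [0.0285, 0.0047, -0.0006], "spin": 0, "jaw": 0.0854}, {"translation": [0.0285, 0.0047, -0.0006], "spin": 0, "jaw": 0.0854}, {"translation": [0.0285, 0.0047, -0.0006], "spin": 0, "jaw": 0.0854}, {"translation": [0.0285, 0.0047, -0.0006], "spin": 0, "jaw": 0.0854}, {"translation": [0.0285, 0.0047, -0.0006], "spin": 0, "jaw": 0.0854}, {"translation": [0.0285, 0.0047, -0.0006], "spin": 0, "jaw": 0.0854}, {"translation": [0.0285, 0.0047, -0.0006], "spin": 0, "jaw": 0.0854}]'

```text
time: 3.45
tool_pos: [389.3, -98.5, 305.1]
tcp_rot: [180.0, 0.0, 102.0]
ft_force: [1.3, 0.8, -1.0]
finger_gap: 85.2
grip_force: 0.0
```

carry_out --commands '[{"translation": [0.0243, 0.0063, 0], "spin": 0, "jaw": 0.0854}, {"translation": [0.0243, 0.0063, 0], "spin": 0, "jaw": 0.0854}, {"translation": [0.0243, 0.0063, 0], "spin": 0, "jaw": 0.0854}, {"translation": [0.0243, 0.0063, 0], "spin": 0, "jaw": 0.0854}, {"translation": [0.0243, 0.0063, 0], "spin": 0, "jaw": 0.0854}, {"translation": [0.0243, 0.0063, 0], "spin": 0, "jaw": 0.0854}, {"translation": [0.0243, 0.0063, 0], "spin": 0, "jaw": 0.0854}, {"translation": [0.0243, 0.0063, 0], "spin": 0, "jaw": 0.0854}]'

```text
time: 4.12
tool_pos: [398.4, 102.2, 305.1]
tcp_rot: [180.0, 0.0, 102.0]
ft_force: [0.6, 0.2, -0.4]
finger_gap: 85.1
grip_force: 0.0
```

carry_out --commands '[{"translation": [0.02, 0.008, 0.003], "spin": 0, "jaw": 0.0854}, {"translation": [0.02, 0.008, 0.003], "spin": 0, "jaw": 0.0854}, {"translation": [0.02, 0.008, 0.003], "spin": 0, "jaw": 0.0854}, {"translation": [0.02, 0.008, 0.003], "spin": 0, "jaw": 0.0854}, {"translation": [0.02, 0.008, 0.003], "spin": 0, "jaw": 0.0854}, {"translation": [0.02, 0.008, 0.003], "spin": 0, "jaw": 0.0854}, {"translation": [0, 0, 0], "spin": 0, "jaw": 0.0854}, {"translation": [0, 0, 0], "spin": 0, "jaw": 0.0854}]'

```text
time: 4.78
tool_pos: [420.2, 228.9, 286.5]
tcp_rot: [-179.9, 0.0, 102.1]
ft_force: [-0.2, 0.3, 0.4]
finger_gap: 85.2
grip_force: 0.0
```

```bash
python3 - <<'E'
from h import *
import pickle
p0=pickle.load(open("w2.pkl","rb"))
g=cv2.cvtColor(p0["pixels"],cv2.COLOR_BGR2GRAY)
c=cv2.HoughCircles(g[205:290,285:375],cv2.HOUGH_GRADIENT,1,20,param1=120,param2=12,minRadius=8,maxRadius=32)
for x,y,q in (c[0] if c is not None else []):
    print("circ",x+285,y+205,q,onz(p0,(x+285,y+205),20).round(1))
s=r.sense();print(s["time"],s["tool_pos"].round(1),s["tcp_rot"].round(1))
p=r.snapshot("wrist"); cv2.imwrite("pics/w3.png",p["pixels"]); pickle.dump(p,open("w3.pkl","wb"))
for t,z in dict(torch_grip=40,torch_lens=40,torch=26,torch_dock=0).items():
    for q in r.landmark_of(p,t)[:3]: print(t,np.round(q["xy"],1),round(q["score"],2),np.round(onz(p,q["xy"],z),1))
E
```

```text
circ 330.5 243.5 25.2 [ 424.3 -388.5   20. ]
circ 312.5 229.5 21.3 [ 400.3 -376.1   20. ]
4.7833 [420.2 228.9 286.5] [-179.9    0.   102.1]
torch_grip [340.9 310.3] 0.8 [470.3 106.1  40. ]
torch_grip [371.9 167.8] 0.61 [464.7 269.2  40. ]
torch_lens [320.5 269.6] 0.64 [437.1 150.1  40. ]
torch_lens [369.9 177.4] 0.3 [465.2 259.4  40. ]
torch [369.5 173.2] 0.65 [465.8 261.9  26. ]
torch_dock [367.3 172.3] 0.56 [467.1 259.5   0. ]
```

View pics/w3.png

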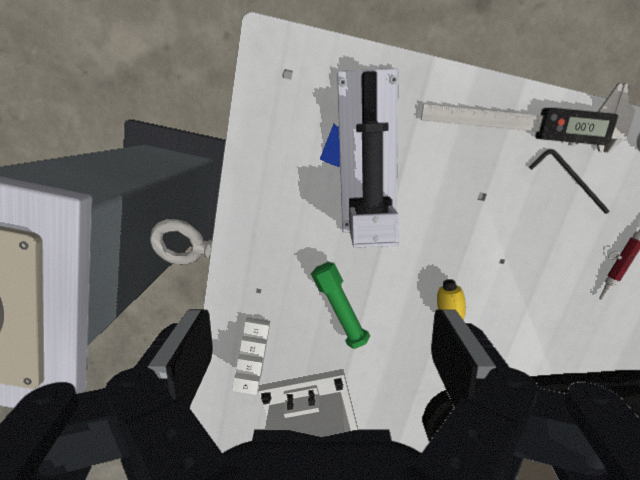

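The wrist view shows the dock upright in the picture: barrel axis from (372,127) to (373,205), rail end at (369,72), and hood top corners at about (352,210), (396,208), (398,246), (350,246). The green look-alike is at (342,305), clear of the dock.

```bash
python3 - <<'E'
from h import *
import pickle
p=pickle.load(open("w3.pkl","rb")); im=p["pixels"]; g=cv2.cvtColor(im,cv2.COLOR_BGR2GRAY)
# barrel centreline: dark run per row
pts=[]
for y in list(range(138,204,4)):
    row=g[y,350:400]; xs=np.where(row<70)[0]
    pts.append(((xs.min()+xs.max())/2+350,y)); 
    if y%12==6: print(y,xs.min()+350,xs.max()+350)
W=np.array([onz(p,q,40)[:2] for q in pts])
v=cv2.fitLine(W.astype(np.float32),cv2.DIST_L2,0,.01,.01).ravel(); print("axis dir",v[:2],"pt",v[2:],"yaw of +y",np.degrees(np.arctan2(v[1],v[0])))
col=g[60:215,364:380].mean(1); 
d=v[:2]*np.sign(v[1])
rail=g[60:100,366:374].mean(1); print("rail",rail.round().astype(int).tolist())
capl=g[112:142,357:362].mean(1); capr=g[112:142,383:388].mean(1); print("cap",capl.round().astype(int).tolist(),capr.round().astype(int).tolist())
print("hood",g[200:216,368:378].mean(1).round().astype(int).tolist(),g[238:254,368:378].mean(1).round().astype(int).tolist())
for n,q,z in [("capfar",(372,122),54),("capfar_mid",(372,122),40),("capnear",(372,132),40),("railend",(369,72),26),("hood1",(374,209),62),("hood2",(374,246),62),("hoodL",(351,228),62),("hoodR",(397,228),62),("yel",(452,298),12),("green1",(325,275),14),("green2",(358,340),14)]:
    X=onz(p,q,z); print(n,X.round(1), "along", round(float((X[:2]-v[2:])@d),1))
E
```

```text
138 362 381
150 362 381
162 363 381
174 363 381
186 363 381
198 350 389
axis dir [ 0.24111758 -0.97049594] pt [465.11057 266.74887] yaw of +y -76.047485
rail [191, 191, 191, 190, 176, 162, 149, 141, 141, 135, 119, 72, 31, 25, 28, 30, 28, 31, 30, 29, 30, 28, 28, 30, 29, 27, 29, 29, 28, 28, 29, 27, 27, 28, 27, 26, 29, 28, 27, 28]
cap [139, 139, 138, 139, 139, 140, 139, 139, 138, 140, 137, 107, 53, 26, 23, 23, 24, 24, 18, 47, 136, 175, 181, 180, 179, 179, 179, 179, 187, 189] [191, 192, 192, 190, 191, 192, 191, 191, 192, 189, 131, 65, 41, 40, 42, 40, 42, 41, 67, 155, 183, 185, 185, 185, 185, 186, 186, 184, 186, 186]
hood [45, 45, 45, 45, 45, 42, 39, 35, 32, 35, 37, 37, 36, 52, 111, 155] [174, 175, 178, 181, 167, 147, 183, 190, 183, 185, 186, 186, 186, 186, 184, 186]
capfar [452.1 311.9  54. ] along 47.0
capfar_mid [453.8 312.1  40. ] along 46.7
capnear [456.2 303.   40. ] along 37.3
railend [441.2 356.8  26. ] along 93.2
hood1 [473.4 232.8  62. ] along -34.9
hood2 [483.  195.6  62. ] along -73.4
hoodL [455.8 209.1  62. ] along -53.7
hoodR [500.8 218.8  62. ] along -55.1
yel [602.3 136.   12. ] along -159.9
green1 [445.9 134.   14. ] along -124.2
green2 [504.8  56.9  14. ] along -213.2
```

```bash
python3 - <<'E'
from h import *
print(r.grasp_offset)
c=plan([467.3,257.6,120],104,8)
c=plan([467.3,257.6,21],104,8,c)
E
```

```text
18.700000000000003
n 8 spin -0.0044 step mm 22.0
0 [0.0024, 0.0065, 0.0209]
n 8 spin -0.0 step mm 12.4
0 [0.0, 0.0, 0.0124]
```

carry_out --commands '[{"translation": [0.0024, 0.0065, 0.0209], "spin": -0.0044, "jaw": 0.0854}, {"translation": [0.0024, 0.0065, 0.0209], "spin": -0.0044, "jaw": 0.0854}, {"translation": [0.0024, 0.0065, 0.0209], "spin": -0.0044, "jaw": 0.0854}, {"translation": [0.0024, 0.0065, 0.0209], "spin": -0.0044, "jaw": 0.0854}, {"translation": [0.0024, 0.0065, 0.0209], "spin": -0.0044, "jaw": 0.0854}, {"translation": [0.0024, 0.0065, 0.0209], "spin": -0.0044, "jaw": 0.0854}, {"translation": [0.0024, 0.0065, 0.0209], "spin": -0.0044, "jaw": 0.0854}, {"translation": [0.0024, 0.0065, 0.0209], "spin": -0.0044, "jaw": 0.0854}]'

```text
time: 5.7
tool_pos: [467.4, 258.3, 119.1]
tcp_rot: [180.0, -0.0, 104.0]
ft_force: [-0.0, -0.5, -0.3]
finger_gap: 85.3
grip_force: 0.0
```

```bash
python3 - <<'E'
from h import *
p=r.snapshot("wrist"); cv2.imwrite("pics/w4.png",p["pixels"])
print(r.sense()["tool_pos"].round(1),r.sense()["tcp_rot"].round(2))
for t,z in dict(torch_grip=40,torch=26,torch_dock=0).items():
    for q in r.landmark_of(p,t)[:2]: print(t,np.round(q["xy"],1),round(q["score"],2),np.round(onz(p,q["xy"],z),1))
o=np.array([466.6,260.5]);d=np.array([-.2411,.9705]);x=np.array([.9705,.2411])
L=lambda a,b,z:[*(o+a*x+b*d),z]
print(proj(p,[L(0,53,40),L(0,45,40),L(0,10,40),L(0,-29,40),L(0,102,26),L(23,-33,62),L(-23,-33,62)]).round(0))
E
```

```text
[465.6 257.7 114.4] [-1.7973e+02  4.0000e-02  1.0401e+02]
torch_grip [321.1 232.3] 0.93 [465.7 270.6  40. ]
torch_grip [283.2 429.9] 0.74 [475.1 118.5  40. ]
torch [279.7 407.4] 0.68 [469.7 125.   26. ]
torch [317.2 242.5] 0.63 [465.9 259.2  26. ]
[[318. 160.]
 [318. 174.]
 [319. 232.]
 [319. 291.]
 [318.  70.]
 [358. 313.]
 [279. 313.]]
```

View pics/w4.png

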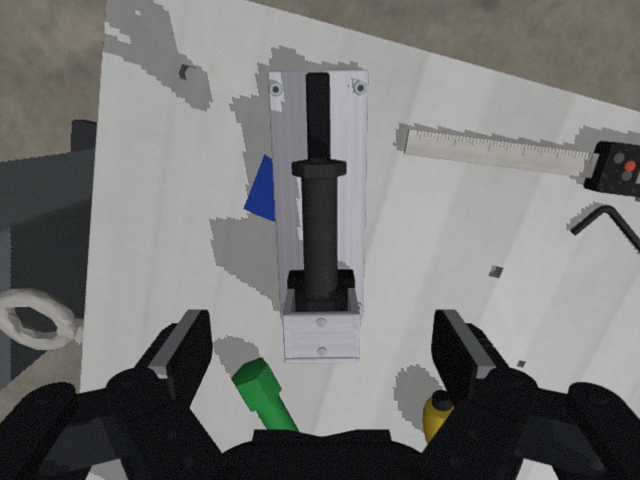

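The projection matches: barrel centre at (320,232), cap at (318,166), hood edge at row 313. Descending and closing.

carry_out --commands '[{"translation": [0, 0, 0.0123], "spin": 0, "jaw": 0.0854}, {"translation": [0, 0, 0.0123], "spin": 0, "jaw": 0.0854}, {"translation": [0, 0, 0.0123], "spin": 0, "jaw": 0.0854}, {"translation": [0, 0, 0.0123], "spin": 0, "jaw": 0.0854}, {"translation": [0, 0, 0.0123], "spin": 0, "jaw": 0.0854}, {"translation": [0, 0, 0.0123], "spin": 0, "jaw": 0.0854}, {"translation": [0, 0, 0.0123], "spin": 0, "jaw": 0.0854}, {"translation": [0, 0, 0.0123], "spin": 0, "jaw": 0.0854}]'

```text
time: 6.57
tool_pos: [466.6, 258.7, 19.8]
tcp_rot: [-180.0, 0.0, 104.1]
ft_force: [-0.3, 0.1, -1.4]
finger_gap: 85.6
grip_force: 0.0
```

carry_out --commands '[{"translation": [0, 0, 0], "spin": 0, "jaw": 0.0854}, {"translation": [0, 0, 0], "spin": 0, "jaw": 0.02}, {"translation": [0, 0, 0], "spin": 0, "jaw": 0.02}, {"translation": [0, 0, 0], "spin": 0, "jaw": 0.02}, {"translation": [0, 0, 0], "spin": 0, "jaw": 0.02}, {"translation": [0, 0, 0], "spin": 0, "jaw": 0.02}, {"translation": [0, 0, 0], "spin": 0, "jaw": 0.02}, {"translation": [0, 0, 0], "spin": 0, "jaw": 0.02}]' --squeeze 40

```text
time: 7.23
tool_pos: [467.4, 259.1, 22.1]
tcp_rot: [179.9, -0.0, 104.0]
ft_force: [-0.8, -0.2, 5.1]
finger_gap: 22.5
grip_force: 39.2
```

carry_out --commands '[{"translation": [0.008, 0, 0], "spin": 0, "jaw": 0.02}, {"translation": [0.008, 0, 0], "spin": 0, "jaw": 0.02}, {"translation": [0.008, 0, 0], "spin": 0, "jaw": 0.02}, {"translation": [0.008, 0, 0], "spin": 0, "jaw": 0.02}, {"translation": [0.008, 0, 0], "spin": 0, "jaw": 0.02}, {"translation": [0.004, 0, 0], "spin": 0, "jaw": 0.02}, {"translation": [0, 0, 0], "spin": 0, "jaw": 0.02}, {"translation": [0, 0, 0], "spin": 0, "jaw": 0.02}]' --squeeze 40

```text
time: 7.9
tool_pos: [455.9, 302.1, 21.2]
tcp_rot: [-180.0, -0.0, 104.1]
ft_force: [-0.0, 0.4, 1.5]
finger_gap: 22.9
grip_force: 39.4
```

carry_out --commands '[{"translation": [0, 0, -0.006], "spin": 0, "jaw": 0.02}, {"translation": [0, 0, -0.01], "spin": 0, "jaw": 0.02}, {"translation": [0, 0, -0.012], "spin": 0, "jaw": 0.02}, {"translation": [0, 0, -0.012], "spin": 0, "jaw": 0.02}, {"translation": [0, 0, -0.015], "spin": 0, "jaw": 0.02}, {"translation": [0, 0, -0.015], "spin": 0, "jaw": 0.02}, {"translation": [0, 0, -0.015], "spin": 0, "jaw": 0.02}, {"translation": [0, 0, -0.005], "spin": 0, "jaw": 0.02}]' --squeeze 40

```text
time: 8.57
tool_pos: [458.0, 302.3, 115.5]
tcp_rot: [179.7, -0.1, 104.0]
ft_force: [-0.1, -1.0, -1.4]
finger_gap: 22.4
grip_force: 39.2
```

```bash
python3 - <<'E'
from h import *
p=r.snapshot("wrist"); q=r.snapshot("scene"); a=p["pixels"]
b=cv2.resize(q["pixels"][215:345,130:290],(640,520),interpolation=cv2.INTER_CUBIC)
cv2.imwrite("pics/w5.png",np.hstack([cv2.resize(a,(400,300)),cv2.resize(b,(400,300))]))
s=r.sense();print(s["tool_pos"].round(1),s["finger_gap"],s["grip_force"],s["ft_force"])
for n,pp in(("w",p),("s",q)):
    for t in ["torch_grip","torch_lens"]:
        for k in r.landmark_of(pp,t)[:2]: print(n,t,np.round(k["xy"],1),round(k["score"],2))
G=s["tool_pos"]+[0,0,18.7];d=np.array([-.2411,.9705,0]);x=np.array([.97,.241,0])
for pp in (p,q): print(proj(pp,[G-52*d,G,G+13*d,G+56*d]).round(0).tolist())
E
```

```text
[457.5 302.1 113.7] 22.19318440111472 39.22832787036896 [-0.23373526 -0.3307923  -1.64665459]
w torch_grip [322.5 311.6] 0.95
s torch_grip [269.  265.2] 0.79
s torch_grip [185.1 263.5] 0.6
s torch_lens [208.1 250. ] 0.9
s torch_lens [261.7 277.8] 0.55
[[317.0, 446.0], [316.0, 337.0], [316.0, 306.0], [316.0, 189.0]]
[[206.0, 251.0], [187.0, 262.0], [183.0, 264.0], [167.0, 274.0]]
```

View pics/w5.png

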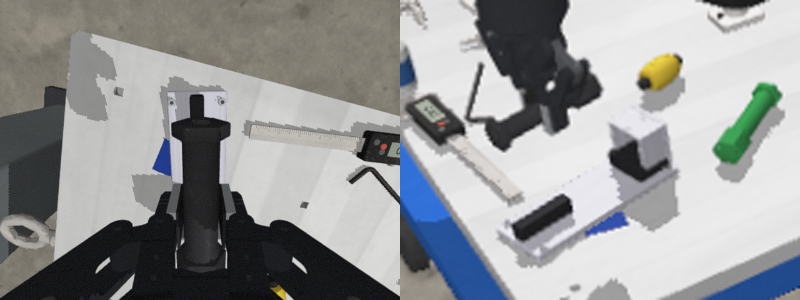

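The torch is held level and clear. The wrist view shows the barrel centred at about (200,200) in the left half, and the dock is empty in the right half. 

The interface only turns about the tool's z. I will therefore tilt the torch within the pads by pressing its tail gently on the fixed hood's top edge, from the robot side, at low squeeze.

```bash
python3 - <<'E'
from h import *
c=plan([435,201,110],14,16)
E
```

```text
n 16 spin 0.0982 step mm 6.4
0 [-0.0058, -0.0028, 0.0]
1 [-0.006, -0.0022, 0.0]
2 [-0.0062, -0.0016, 0.0]
3 [-0.0063, -0.001, 0.0]
4 [-0.0064, -0.0003, 0.0]
5 [-0.0064, 0.0003, 0.0]
6 [-0.0063, 0.0009, 0.0]
7 [-0.0062, 0.0015, 0.0]
8 [-0.006, 0.0021, 0.0]
9 [-0.0058, 0.0027, 0.0]
10 [-0.0055, 0.0033, 0.0]
11 [-0.0051, 0.0038, 0.0]
12 [-0.0047, 0.0043, 0.0]
13 [-0.0043, 0.0047, 0.0]
14 [-0.0038, 0.0051, 0.0]
15 [-0.0033, 0.0055, 0.0]
```

carry_out --commands '[{"translation": [-0.0058, -0.0028, 0], "spin": 0.0982, "jaw": 0.02}, {"translation": [-0.006, -0.0022, 0], "spin": 0.0982, "jaw": 0.02}, {"translation": [-0.0062, -0.0016, 0], "spin": 0.0982, "jaw": 0.02}, {"translation": [-0.0063, -0.001, 0], "spin": 0.0982, "jaw": 0.02}, {"translation": [-0.0064, -0.0003, 0], "spin": 0.0982, "jaw": 0.02}, {"translation": [-0.0064, 0.0003, 0], "spin": 0.0982, "jaw": 0.02}, {"translation": [-0.0063, 0.0009, 0], "spin": 0.0982, "jaw": 0.02}, {"translation": [-0.0062, 0.0015, 0], "spin": 0.0982, "jaw": 0.02}]' --squeeze 40

```text
time: 9.53
tool_pos: [445.0, 250.8, 110.1]
tcp_rot: [-179.9, 0.1, 58.8]
ft_force: [0.1, -0.2, -1.8]
finger_gap: 22.8
grip_force: 39.2
```

carry_out --commands '[{"translation": [-0.006, 0.0021, 0], "spin": 0.0982, "jaw": 0.02}, {"translation": [-0.0058, 0.0027, 0], "spin": 0.0982, "jaw": 0.02}, {"translation": [-0.0055, 0.0033, 0], "spin": 0.0982, "jaw": 0.02}, {"translation": [-0.0051, 0.0038, 0], "spin": 0.0982, "jaw": 0.02}, {"translation": [-0.0047, 0.0043, 0], "spin": 0.0982, "jaw": 0.02}, {"translation": [-0.0043, 0.0047, 0], "spin": 0.0982, "jaw": 0.02}, {"translation": [-0.0038, 0.0051, 0], "spin": 0.0982, "jaw": 0.02}, {"translation": [-0.0033, 0.0055, 0], "spin": 0.0982, "jaw": 0.02}]' --squeeze 40

```text
time: 10.2
tool_pos: [434.9, 200.8, 110.2]
tcp_rot: [180.0, 0.1, 13.7]
ft_force: [0.7, 0.4, -1.4]
finger_gap: 22.5
grip_force: 39.2
```

carry_out --commands '[{"translation": [0, 0, 0.01], "spin": 0, "jaw": 0.02}, {"translation": [0, 0, 0.01], "spin": 0, "jaw": 0.02}, {"translation": [0, 0, 0.01], "spin": 0, "jaw": 0.02}, {"translation": [0, 0, 0.008], "spin": 0, "jaw": 0.02}, {"translation": [0, 0, 0.006], "spin": 0, "jaw": 0.02}, {"translation": [0, 0, 0.003], "spin": 0, "jaw": 0.02}, {"translation": [0, 0, 0], "spin": 0, "jaw": 0.02}, {"translation": [0, 0, 0], "spin": 0, "jaw": 0.02}]' --squeeze 20

```text
time: 10.87
tool_pos: [435.8, 201.5, 64.2]
tcp_rot: [180.0, 0.0, 14.1]
ft_force: [0.7, 0.3, -0.7]
finger_gap: 22.2
grip_force: 39.3
```

carry_out --commands '[{"translation": [0, 0, 0.002], "spin": 0, "jaw": 0.02}, {"translation": [0, 0, 0.002], "spin": 0, "jaw": 0.02}, {"translation": [0, 0, 0.002], "spin": 0, "jaw": 0.02}, {"translation": [0, 0, 0.002], "spin": 0, "jaw": 0.02}, {"translation": [0, 0, 0.002], "spin": 0, "jaw": 0.02}, {"translation": [0, 0, 0.002], "spin": 0, "jaw": 0.02}, {"translation": [0, 0, 0], "spin": 0, "jaw": 0.02}, {"translation": [0, 0, 0], "spin": 0, "jaw": 0.02}]' --squeeze 20

```text
time: 11.53
tool_pos: [436.2, 201.5, 53.1]
tcp_rot: [-180.0, -0.0, 14.0]
ft_force: [-4.6, -1.5, 8.6]
finger_gap: 22.2
grip_force: 40.6
```

```bash
cat >> h.py <<'E'
from scipy.optimize import least_squares
def joint(s):  # grasp point, tail direction (tool x) horizontally
    a=np.radians(s["tcp_rot"][2]); return s["tool_pos"]+[0,0,18.7],np.array([np.cos(a),np.sin(a),0])
def tilt(names=("scene","side"),off=-1.6,show=True):
    """print landmark hits against predictions over tilt; return best-fit tilt per camera"""
    s=r.sense();G,t=joint(s)
    for n in names:
        p=r.snapshot(n)
        for lm,ly in (("torch_lens",-55),("torch_grip",10),):
            for k in r.landmark_of(p,lm)[:2]:
                th=np.radians(np.arange(-20,91,1.))
                X=[G+(ly-off)*(np.cos(a)*t+np.sin(a)*np.array([0,0,1])) for a in th]
                e=np.linalg.norm(proj(p,X)-k["xy"],axis=1); i=e.argmin()
                if e[i]<15: print(n,lm,np.round(k["xy"],1),round(k["score"],2),"tilt",np.degrees(th[i]).round(),"err px",e[i].round(1))
    return p
E
python3 - <<'E'
from h import *
tilt(("scene","side","wrist"))
s=r.sense();print(s["tool_pos"].round(1),s["ft_force"].round(1),s["wrist_torque"].round(2),s["grip_force"])
E
```

```text
scene torch_lens [262.9 280.6] 0.9 tilt 2.0 err px 11.2
scene torch_lens [254.6 283.9] 0.65 tilt 9.0 err px 2.8
scene torch_grip [237.  269.8] 0.76 tilt 90.0 err px 3.0
side torch_lens [289.5 206.8] 0.56 tilt 5.0 err px 2.9
side torch_grip [313.6 201.6] 0.78 tilt 1.0 err px 0.5
wrist torch_lens [321.9 441.7] 0.82 tilt 6.0 err px 0.9
wrist torch_grip [321.7 314.8] 0.82 tilt 3.0 err px 1.2
[436.2 201.5  53.1] [-3.2 -1.7  7.9] [-0.15  0.45 -0.02] 40.60029208660126
```

Contact at about 9 N, and the torch is rotating in the pads by roughly 6° as expected. Continuing.

carry_out --commands '[{"translation": [0, 0, 0.0015], "spin": 0, "jaw": 0.02}, {"translation": [0, 0, 0.0015], "spin": 0, "jaw": 0.02}, {"translation": [0, 0, 0.0015], "spin": 0, "jaw": 0.02}, {"translation": [0, 0, 0.0015], "spin": 0, "jaw": 0.02}, {"translation": [0, 0, 0.0015], "spin": 0, "jaw": 0.02}, {"translation": [0, 0, 0.0005], "spin": 0, "jaw": 0.02}, {"translation": [0, 0, 0], "spin": 0, "jaw": 0.02}, {"translation": [0, 0, 0], "spin": 0, "jaw": 0.02}]' --squeeze 20

```text
time: 12.65
tool_pos: [436.5, 201.7, 45.9]
tcp_rot: [-180.0, -0.1, 14.0]
ft_force: [-6.8, -1.9, 14.9]
finger_gap: 22.7
grip_force: 44.8
```

```bash
python3 - <<'E'
from h import *
tilt(("scene","side","wrist"))
s=r.sense();print(s["tool_pos"].round(1),s["ft_force"].round(1),s["wrist_torque"].round(2),s["grip_force"])
E
```

```text
scene torch_lens [261.  281.2] 0.92 tilt -3.0 err px 9.4
scene torch_lens [252.1 288.1] 0.58 tilt 16.0 err px 0.3
scene torch_grip [234.7 272.9] 0.5 tilt -20.0 err px 1.7
side torch_lens [291.7 212.5] 0.78 tilt 17.0 err px 1.7
side torch_grip [310.9 202.2] 0.61 tilt 62.0 err px 1.2
wrist torch_lens [321. 424.] 0.8 tilt 15.0 err px 1.8
wrist torch_grip [323.1 329.1] 0.63 tilt 36.0 err px 0.1
[436.5 201.7  45.9] [-7.2 -2.3 14.4] [-0.21  0.73 -0.01] 44.79750216007233
```

carry_out --commands '[{"translation": [0, 0, 0.0015], "spin": 0, "jaw": 0.02}, {"translation": [0, 0, 0.0015], "spin": 0, "jaw": 0.02}, {"translation": [0, 0, 0.0015], "spin": 0, "jaw": 0.02}, {"translation": [0, 0, 0.0015], "spin": 0, "jaw": 0.02}, {"translation": [0, 0, 0.001], "spin": 0, "jaw": 0.02}, {"translation": [0, 0, 0], "spin": 0, "jaw": 0.02}, {"translation": [0, 0, 0], "spin": 0, "jaw": 0.02}, {"translation": [0, 0, 0], "spin": 0, "jaw": 0.02}]' --squeeze 20

```text
time: 13.77
tool_pos: [437.0, 201.9, 39.1]
tcp_rot: [-180.0, -0.1, 14.0]
ft_force: [-6.2, -1.5, 14.1]
finger_gap: 22.0
grip_force: 50.2
```

```bash
python3 - <<'E'
from h import *
tilt(("side","wrist")); p=r.snapshot("scene"); q=r.snapshot("side"); w=r.snapshot("wrist")
f=lambda im,a,b,c,d:cv2.resize(im[b:d,a:c],(260,260),interpolation=cv2.INTER_CUBIC)
cv2.imwrite("pics/w6.png",np.hstack([f(p["pixels"],190,220,290,320),f(q["pixels"],250,150,350,250),f(w["pixels"],160,160,480,480)]))
s=r.sense();print(s["tool_pos"].round(1),s["ft_force"].round(1),s["wrist_torque"].round(2),s["grip_force"])
E
```

```text
side torch_lens [292.6 216.5] 0.48 tilt 23.0 err px 1.9
side torch_grip [310.4 201.1] 0.52 tilt 80.0 err px 1.8
wrist torch_lens [321.4 405.8] 0.7 tilt 25.0 err px 1.4
wrist torch_grip [322.4 336. ] 0.66 tilt 48.0 err px 0.6
[437.  201.9  39.1] [-5.5 -2.2 13.9] [-0.03  0.47  0.02] 50.176658034324646
```

View pics/w6.png

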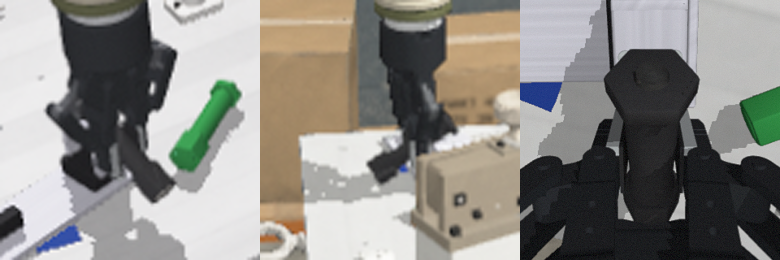

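The picture shows the torch slanted lens-down in the pads, its tail cap at about (652,85) in the wrist part of the crop. It still needs more tilt and has shifted a little in the grip, so I fit tilt and offsets jointly.

```bash
cat >> h.py <<'E'
def fit(names=("wrist","side","scene"),extra=None,verbose=True):
    """fit torch in tool frame: u,w = lens-to-tail line point (y=-1.6) offset along tool x and up; th tilt"""
    s=r.sense();G,t=joint(s);up=np.array([0,0,1.]);obs=[]
    for n in names:
        p=r.snapshot(n)
        for lm,ly in (("torch_lens",-55),("torch_grip",10)):
            ks=[k for k in r.landmark_of(p,lm) if np.linalg.norm(proj(p,[G])[0]-k["xy"])<(150 if n=="wrist" else 30)]
            ok=[]
            for k in ks[:2]:
                if verbose: print(n,lm,np.round(k["xy"],1),round(k["score"],2))
                ok.append(k)
            if ok: obs.append((p,ly,ok,1. if n!="wrist" else .5))
        if n=="wrist" and extra: 
            for ly,xy in extra: obs.append((p,ly,[dict(xy=np.array(xy))],.5))
    X=lambda q,ly:G+q[0]*t+q[1]*up+(ly+1.6)*(np.cos(q[2])*t+np.sin(q[2])*up)
    def res(q):
        o=[]
        for p,ly,ks,wt in obs:
            e=[(proj(p,[X(q,ly)])[0]-k["xy"])*wt for k in ks]
            o+=list(min(e,key=np.linalg.norm))
        return np.array(o+[q[0]/10,q[1]/10])
    b=least_squares(res,[0,0,.5],loss="soft_l1")
    q=b.x; print("u %.1f w %.1f tilt %.1f"%(q[0],q[1],np.degrees(q[2])),"res",res(q).round(1))
    print("lens",X(q,-55).round(1)); return q,X
E
python3 - <<'E'
from h import *
fit()
fit(("wrist",),extra=[(53,(322.5,249))],verbose=False)
E
```

```text
wrist torch_lens [442.  314.6] 0.69
wrist torch_grip [321.3 338.9] 0.96
side torch_lens [290.9 216. ] 0.75
side torch_grip [310.  202.8] 0.47
scene torch_lens [255.2 297.2] 0.82
scene torch_lens [260.5 278.5] 0.72
scene torch_grip [235.7 270.1] 0.54
u 1.5 w -2.9 tilt 68.0 res [-59.8   0.9   0.8   0.4  13.4   7.4   1.6   1.  -11.4  -0.8  -1.6   2.1
   0.1  -0.3]
lens [419.1 197.4   5.3]
u 19.3 w 0.8 tilt 53.7 res [-58.5   0.8   0.9 -24.9   0.7   0.5   1.9   0.1]
lens [425.1 198.9  15.7]
```

```bash
python3 - <<'E'
from h import *
s=r.sense();G,t=joint(s); print(G.round(1))
P={}
for n in ("side","scene","wrist"):
    p=r.snapshot(n)
    for lm in ("torch_lens","torch_grip"):
        c=[k for k in r.landmark_of(p,lm) if abs(proj(p,[G])[0]-k["xy"]).max()<(20 if n=="side" else 32) or (n=="wrist" and abs(k["xy"][0]-321)<12)]
        for k in c[:1]: print(n,lm,np.round(k["xy"],1),round(k["score"],2)); P[n,lm]=ray(p,k["xy"])
for lm in ("torch_lens","torch_grip"):
    for cs in (("side","scene"),("side","scene","wrist"),("scene","wrist")):
        R=[P[c,lm] for c in cs if (c,lm) in P]
        if len(R)==len(cs):
            X=tri(R)-G; print(lm,cs,"u",(X@t).round(1),"lat",(X@np.array([t[1],-t[0],0])).round(1),"up",X[2].round(1))
E
```

```text
[437.  201.9  57.9]
side torch_lens [294.2 216.6] 0.61
side torch_grip [311.4 204. ] 0.78
scene torch_lens [260.8 279.6] 0.91
scene torch_grip [235.6 271.8] 0.84
wrist torch_lens [322.2 407.5] 0.58
wrist torch_grip [319.3 338. ] 0.79
torch_lens ('side', 'scene') u -55.0 lat 30.1 up -5.6
torch_lens ('side', 'scene', 'wrist') u -50.1 lat 15.1 up -11.5
torch_lens ('scene', 'wrist') u -46.3 lat 14.2 up -6.2
torch_grip ('side', 'scene') u 3.9 lat 2.9 up 8.5
torch_grip ('side', 'scene', 'wrist') u 4.8 lat 0.8 up 7.6
torch_grip ('scene', 'wrist') u 4.8 lat 0.9 up 7.5
```

carry_out --commands '[{"translation": [0.0005, 0, 0.0015], "spin": 0, "jaw": 0.02}, {"translation": [0.0005, 0, 0.0015], "spin": 0, "jaw": 0.02}, {"translation": [0.0005, 0, 0.0015], "spin": 0, "jaw": 0.02}, {"translation": [0.0005, 0, 0.0015], "spin": 0, "jaw": 0.02}, {"translation": [0.0005, 0, 0.0005], "spin": 0, "jaw": 0.02}, {"translation": [0, 0, 0], "spin": 0, "jaw": 0.02}, {"translation": [0, 0, 0], "spin": 0, "jaw": 0.02}, {"translation": [0, 0, 0], "spin": 0, "jaw": 0.02}]' --squeeze 20

```text
time: 15.93
tool_pos: [438.8, 202.3, 32.5]
tcp_rot: [-180.0, -0.1, 14.0]
ft_force: [-9.3, -2.6, 17.9]
finger_gap: 22.4
grip_force: 58.0
```

```bash
cat >> h.py <<'E'
def tri_pts(names=("side","scene","wrist"),rep=1):
    s=r.sense();G,t=joint(s);l=np.array([t[1],-t[0],0]);P={}
    for n in names*rep:
        p=r.snapshot(n)
        for lm in ("torch_lens","torch_grip"):
            for k in r.landmark_of(p,lm):
                # must lie in the torch's vertical plane (lat=0): intersect the ray
                o,v=ray(p,k["xy"]); X=o+v*(((G-o)@l)/(v@l)) if n!="wrist" else None
                if n!="wrist":
                    Y=X-G
                    if abs(v@l)/np.linalg.norm(v)>.2 and np.linalg.norm(Y)<80: print(n,lm,np.round(k["xy"],1),round(k["score"],2),"u",(Y@t).round(1),"up",Y[2].round(1))
                else: print(n,lm,np.round(k["xy"],1),round(k["score"],2))
                P.setdefault((n,lm),[]).append((o,v))
    return G,t,P
E
python3 - <<'E'
from h import *
tri_pts()
s=r.sense();print(s["tool_pos"].round(1),s["ft_force"].round(1),s["wrist_torque"].round(2),s["grip_force"])
E
```

```text
side torch_lens [292.2 222.6] 0.59 u -58.1 up -36.4
side torch_grip [294.8 219.9] 0.57 u -49.7 up -29.0
side torch_grip [307.4 204.1] 0.55 u -9.2 up 15.8
scene torch_lens [252.1 299.7] 0.58 u -49.7 up -38.7
scene torch_grip [235.2 273.1] 0.69 u 0.3 up 13.7
wrist torch_lens [322.2 389.8] 0.87
wrist torch_lens [444.3 322.8] 0.82
wrist torch_grip [576.4 267.5] 0.85
wrist torch_grip [318.3 349.1] 0.58
[438.8 202.3  32.5] [-10.3  -1.4  18.1] [-0.27  0.92 -0.03] 57.9484087228775
```

Tilt is now about 45°. Lifting clear, firming the grip and measuring in the air.

carry_out --commands '[{"translation": [0, 0, -0.004], "spin": 0, "jaw": 0.0}, {"translation": [0, 0, -0.008], "spin": 0, "jaw": 0.0}, {"translation": [0, 0, -0.015], "spin": 0, "jaw": 0.0}, {"translation": [0, 0, -0.02], "spin": 0, "jaw": 0.0}, {"translation": [0, 0, -0.02], "spin": 0, "jaw": 0.0}, {"translation": [0, 0, -0.02], "spin": 0, "jaw": 0.0}, {"translation": [0, 0, -0.02], "spin": 0, "jaw": 0.0}, {"translation": [0, 0, -0.01], "spin": 0, "jaw": 0.0}]' --squeeze 80

```text
time: 17.05
tool_pos: [439.4, 202.3, 150.7]
tcp_rot: [-180.0, -0.2, 14.0]
ft_force: [0.0, 0.3, -2.0]
finger_gap: 21.7
grip_force: 78.2
```

```bash
python3 - <<'E'
from h import *
G,t,P=tri_pts()
s=r.sense();print(s["tool_pos"].round(1),s["ft_force"].round(1),s["grip_force"])
E
```

```text
side torch_lens [293.1 183.7] 0.61 u -52.1 up -30.6
side torch_grip [311.1 165. ] 0.64 u 3.7 up 19.0
scene torch_lens [247.1 257.3] 0.77 u -50.4 up -33.5
scene torch_grip [229.2 233.1] 0.64 u 1.8 up 6.9
wrist torch_lens [322.6 389.2] 0.91
wrist torch_lens [399.5 245.4] 0.82
wrist torch_grip [477.8 204.9] 0.96
wrist torch_grip [321.4 345.5] 0.93
[437.4 201.7 146.5] [ 0.  -0.7 -1.5] 78.18078517913818
```

```bash
python3 - <<'E'
from h import *
c=plan([400,110,330],40,8)
c=plan([380,-100,330],85,8,c)
c=plan([335,-260,320],125,8,c)
c=plan([311,-349,200],160,8,c)
E
```

```text
n 8 spin -0.0567 step mm 26.1
0 [-0.0073, 0.01, -0.0229]
1 [-0.0079, 0.0096, -0.0229]
2 [-0.0084, 0.0091, -0.0229]
3 [-0.0089, 0.0086, -0.0229]
4 [-0.0094, 0.0081, -0.0229]
5 [-0.0098, 0.0075, -0.0229]
6 [-0.0102, 0.007, -0.0229]
7 [-0.0106, 0.0064, -0.0229]
n 8 spin -0.0982 step mm 26.4
0 [-0.0188, 0.0185, -0.0]
1 [-0.0205, 0.0166, -0.0]
2 [-0.022, 0.0145, -0.0]
3 [-0.0234, 0.0123, -0.0]
4 [-0.0244, 0.0099, -0.0]
5 [-0.0253, 0.0075, -0.0]
6 [-0.0259, 0.0049, -0.0]
7 [-0.0263, 0.0024, -0.0]
n 8 spin -0.0873 step mm 20.8
0 [-0.0204, -0.0039, 0.0013]
1 [-0.02, -0.0056, 0.0013]
2 [-0.0194, -0.0073, 0.0013]
3 [-0.0187, -0.009, 0.0013]
4 [-0.0179, -0.0106, 0.0013]
5 [-0.0169, -0.0121, 0.0013]
6 [-0.0157, -0.0136, 0.0013]
7 [-0.0145, -0.0149, 0.0013]
n 8 spin -0.0764 step mm 18.9
0 [-0.0074, -0.0088, 0.015]
1 [-0.0067, -0.0094, 0.015]
2 [-0.006, -0.0099, 0.015]
3 [-0.0052, -0.0103, 0.015]
4 [-0.0044, -0.0107, 0.015]
5 [-0.0036, -0.011, 0.015]
6 [-0.0027, -0.0112, 0.015]
7 [-0.0019, -0.0114, 0.015]
```

carry_out --commands '[{"translation": [-0.0073, 0.01, -0.0229], "spin": -0.0567, "jaw": 0}, {"translation": [-0.0079, 0.0096, -0.0229], "spin": -0.0567, "jaw": 0}, {"translation": [-0.0084, 0.0091, -0.0229], "spin": -0.0567, "jaw": 0}, {"translation": [-0.0089, 0.0086, -0.0229], "spin": -0.0567, "jaw": 0}, {"translation": [-0.0094, 0.0081, -0.0229], "spin": -0.0567, "jaw": 0}, {"translation": [-0.0098, 0.0075, -0.0229], "spin": -0.0567, "jaw": 0}, {"translation": [-0.0102, 0.007, -0.0229], "spin": -0.0567, "jaw": 0}, {"translation": [-0.0106, 0.0064, -0.0229], "spin": -0.0567, "jaw": 0}]' --squeeze 80

```text
time: 18.17
tool_pos: [400.3, 109.7, 331.5]
tcp_rot: [-180.0, 0.0, 40.2]
ft_force: [1.0, 0.2, -1.7]
finger_gap: 21.7
grip_force: 78.4
```

carry_out --commands '[{"translation": [-0.0188, 0.0185, 0], "spin": -0.0982, "jaw": 0}, {"translation": [-0.0205, 0.0166, 0], "spin": -0.0982, "jaw": 0}, {"translation": [-0.022, 0.0145, 0], "spin": -0.0982, "jaw": 0}, {"translation": [-0.0234, 0.0123, 0], "spin": -0.0982, "jaw": 0}, {"translation": [-0.0244, 0.0099, 0], "spin": -0.0982, "jaw": 0}, {"translation": [-0.0253, 0.0075, 0], "spin": -0.0982, "jaw": 0}, {"translation": [-0.0259, 0.0049, 0], "spin": -0.0982, "jaw": 0}, {"translation": [-0.0263, 0.0024, 0], "spin": -0.0982, "jaw": 0}]' --squeeze 80

```text
time: 18.83
tool_pos: [380.5, -101.1, 330.5]
tcp_rot: [-180.0, -0.0, 85.3]
ft_force: [0.5, -0.8, -1.0]
finger_gap: 22.2
grip_force: 78.2
```

carry_out --commands '[{"translation": [-0.0204, -0.0039, 0.0013], "spin": -0.0873, "jaw": 0}, {"translation": [-0.02, -0.0056, 0.0013], "spin": -0.0873, "jaw": 0}, {"translation": [-0.0194, -0.0073, 0.0013], "spin": -0.0873, "jaw": 0}, {"translation": [-0.0187, -0.009, 0.0013], "spin": -0.0873, "jaw": 0}, {"translation": [-0.0179, -0.0106, 0.0013], "spin": -0.0873, "jaw": 0}, {"translation": [-0.0169, -0.0121, 0.0013], "spin": -0.0873, "jaw": 0}, {"translation": [-0.0157, -0.0136, 0.0013], "spin": -0.0873, "jaw": 0}, {"translation": [-0.0145, -0.0149, 0.0013], "spin": -0.0873, "jaw": 0}]' --squeeze 80

```text
time: 19.5
tool_pos: [335.5, -260.7, 319.9]
tcp_rot: [-180.0, -0.1, 125.3]
ft_force: [1.6, 0.0, -1.8]
finger_gap: 22.2
grip_force: 78.2
```

carry_out --commands '[{"translation": [-0.0074, -0.0088, 0.015], "spin": -0.0764, "jaw": 0}, {"translation": [-0.0067, -0.0094, 0.015], "spin": -0.0764, "jaw": 0}, {"translation": [-0.006, -0.0099, 0.015], "spin": -0.0764, "jaw": 0}, {"translation": [-0.0052, -0.0103, 0.015], "spin": -0.0764, "jaw": 0}, {"translation": [-0.0044, -0.0107, 0.015], "spin": -0.0764, "jaw": 0}, {"translation": [-0.0036, -0.011, 0.015], "spin": -0.0764, "jaw": 0}, {"translation": [-0.0027, -0.0112, 0.015], "spin": -0.0764, "jaw": 0}, {"translation": [-0.0019, -0.0114, 0.015], "spin": -0.0764, "jaw": 0}]' --squeeze 80

```text
time: 20.17
tool_pos: [311.7, -349.3, 199.1]
tcp_rot: [180.0, -0.1, 160.3]
ft_force: [0.2, -0.4, -0.6]
finger_gap: 22.4
grip_force: 78.3
```

```bash
python3 - <<'E'
from h import *
G,t,P=tri_pts(("side","wrist"),2)
s=r.sense();print(s["time"],G.round(1),t.round(2),s["joint_pos"].round(0))
p=r.snapshot("side"); x,y=proj(p,[G])[0].astype(int); print(x,y)
c=p["pixels"][y-50:y+90,x-60:x+140]; w=r.snapshot("wrist")
import pickle; pickle.dump((p,w,G,t),open("f1.pkl","wb"))
for tt,z in dict(large_ring_top=20,large_ring=0).items():
    for pp in (p,w):
        for q in r.landmark_of(pp,tt)[:2]: print(tt,np.round(q["xy"],1),round(q["score"],2),np.round(onz(pp,q["xy"],z),1))
cv2.imwrite("pics/f1.png",np.hstack([cv2.resize(c,(480,336),interpolation=cv2.INTER_CUBIC),cv2.resize(w["pixels"][110:480,150:490],(309,336))]))
E
```

```text
side torch_lens [300.1 266.3] 0.56 u -56.9 up -24.4
side torch_grip [270.7 248.9] 0.97 u 3.1 up 8.1
wrist torch_lens [324.6 392.4] 0.91
wrist torch_lens [443.5 302.9] 0.5
wrist torch_grip [321.2 349.5] 0.71
wrist torch_grip [317.  320.2] 0.68
side torch_lens [296.1 265. ] 0.87 u -48.6 up -22.5
side torch_grip [269.  246.5] 0.69 u 6.4 up 13.2
wrist torch_lens [323.6 391.1] 0.67
wrist torch_grip [318.4 347.6] 0.68
20.7667 [ 311.7 -349.3  217.8] [-0.94  0.34  0.  ] [ -54.  -13.  108.   -0.   85. -125.]
272 252
large_ring_top [329.8 340.4] 0.56 [ 422. -392.   20.]
large_ring [332.7 351.4] 0.73 [ 426.6 -404.9    0. ]
large_ring [270.6 246.5] 0.59 [313.5  75.5   0. ]
```

View pics/f1.png

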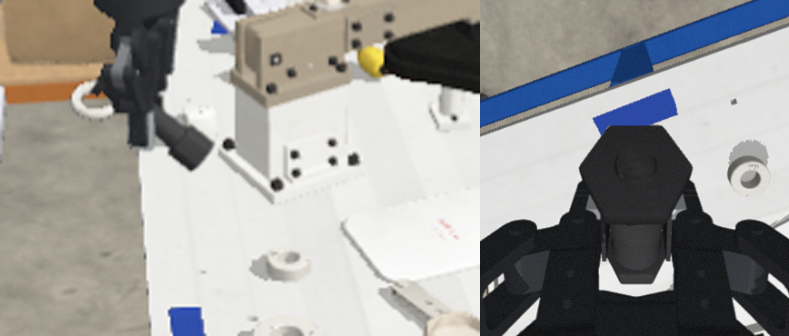

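The picture shows the slanted torch in the side view, lens face at about (200,155) in the crop, above the large ring at (285,325). The tail cap is seen from the wrist at (636,175). I fit a silhouette model to both saved pictures.

```bash
cat > sil.py <<'E'
from h import *
from scipy.optimize import minimize
a6=np.radians(np.arange(0,360,60)); HX=np.c_[np.cos(a6)*16,np.sin(a6)*16*28/27.71]
a=np.radians(np.arange(0,360,15)); CY=np.c_[np.cos(a),np.sin(a)]*11.8
def parts():
    f=lambda S,y0,y1:np.vstack([np.c_[S[:,0],np.full(len(S),y,float),S[:,1]] for y in(y0,y1)])
    return [f(HX,-55,-29),f(CY,-29,45),f(HX,45,53)]
def sil(p,G,t,q):
    u,w,th=q; up=np.array([0,0,1.]); y=np.cos(th)*t+np.sin(th)*up; z=-np.sin(th)*t+np.cos(th)*up; x=np.cross(y,z)
    m=np.zeros((480*4,640*4),np.uint8)
    for V in parts():
        W=G+u*t+w*up+V[:,:1]*x+(V[:,1:2]+1.6)*y+V[:,2:]*z
        P=(proj(p,W)+.5)*4
        cv2.fillConvexPoly(m,cv2.convexHull(np.round(P).astype(np.int32)),1)
    return cv2.resize(m.astype(np.float32),(640,480),interpolation=cv2.INTER_AREA)
def dark(p,hi,lo):
    g=cv2.cvtColor(p["pixels"],cv2.COLOR_BGR2GRAY).astype(float); return np.clip((hi-g)/(hi-lo),0,1)
def fitsil(ps,G,t,q0=(-3,0,.75)):
    """ps: list of (picture,window c0,r0,c1,r1,hi,lo,weight)"""
    D=[dark(p,hi,lo) for p,_,hi,lo,_ in ps]
    def cost(q):
        c=0
        for (p,w,_,_,wt),d in zip(ps,D):
            c0,r0,c1,r1=w; c+=wt*np.abs(sil(p,G,t,q)[r0:r1,c0:c1]-d[r0:r1,c0:c1]).sum()
        return c
    b=min((minimize(cost,[u,w,th],method="Nelder-Mead",options=dict(initial_simplex=[[u,w,th],[u+4,w,th],[u,w+4,th],[u,w,th+.15]],xatol=.05,fatol=.05)) for u in(-6,2) for w in(-4,5) for th in(.55,.8)),key=lambda b:b.fun)
    return b.x,b.fun
E
python3 - <<'E'
from sil import *
import pickle
p,w,G,t=pickle.load(open("f1.pkl","rb"))
g=cv2.cvtColor(p["pixels"],cv2.COLOR_BGR2GRAY); print(g[250:276:2,270:308:2])
print(cv2.cvtColor(w["pixels"],cv2.COLOR_BGR2GRAY)[245:370:8,250:396:8])
ws=(281,246,312,280); ww=(250,240,395,318)
S=(p,ws,150,60,3.); W=(w,ww,110,60,.3)
for n,ps in (("side",[S]),("wrist",[W]),("both",[S,W])):
    q,f=fitsil(ps,G,t); L=np.array([q[0]-53.4*np.cos(q[2]),q[1]-53.4*np.sin(q[2])]); print(n,"u %.1f w %.1f tilt %.1f cost %.1f"%(q[0],q[1],np.degrees(q[2]),f),"lens u,up",L.round(1))
E
```

```text
[[ 38  59 156  89  78  78 106 195 170 145 228 249 250 250 251 248 235 235
  235]
 [ 42  61 155  84  72  78  80  81 150 154 195 234 238 240 242 244 235 234
  235]
 [ 41  56 157 107  61  71  76  79  77 107 133 158 235 237 239 241 236 234
  235]
 [ 43  56 153 105  50  60  72  74  80  76  72  75 137 222 236 239 236 234
  235]
 [ 43  50 155 127  43  47  55  66  76  67  77  78  76  97 208 234 222 235
  235]
 [ 42  47 153 152 143  42  47  56  60  66  69  74  77  76  86 187 237 224
   62]
 [ 38  44 152 166 172 147  41  47  62  64  66  68  71  79  76 109 238 173
   41]
 [181 160 172 229 235 234 127  41  59  62  64  66  65  68  75 188 226 219
  124]
 [231 235 235 235 234 234 140  40  42  54  62  64  65  65 135 233 222 167
  212]
 [230 234 235 234 235 234 234 191  38  41  50  62  63  93 234 235 234 206
  164]
 [234 234 234 234 235 235 235 234 214  67  38  46  80 226 236 235 235 234
  205]
 [236 235 235 234 235 234 236 234 234 229 103  86 221 235 236 237 234 235
  233]
 [237 236 235 234 234 235 234 235 234 232 233 235 236 235 234 235 235 235
  235]]
[[222 222 225 227  73  77  72  78  76  78  74 
[... 740 characters left out ...]
  41  48  28  52
  231]
 [223  36  36  27  41  43  36  46  43  47  44  46  39  43  41  36  39  39
  226]
 [187  27  29 100  36  46  47  42  42  42  38  45  41  41  40 101  26  25
  229]
 [ 19  23  36 148  35  43  42  41  40  45  42  39  46  43  85 148  33  32
   70]
 [ 25  31  26  22  93  40  40  39  45  48  41  40  41  44 150  26  29  21
   21]
 [ 25  28  27  22  28  12  42  51  34  40  49  46  47  17  20  27  22  28
   27]
 [ 29  34  26  28  30  20  45  58  56  65  58  56  53  22  18  25  30  34
   28]]
side u -3.2 w 3.4 tilt 35.5 cost 194.5 lens u,up [-46.6 -27.6]
wrist u -4.4 w 4.8 tilt 41.0 cost 358.2 lens u,up [-44.7 -30.3]
both u -4.8 w 5.7 tilt 40.2 cost 567.3 lens u,up [-45.6 -28.8]
```

```bash
cat > m.py <<'E'
from sil import *
import pickle
p,w,G,t=pickle.load(open("f1.pkl","rb"))
S=(p,(278,250,303,275),170,95,3.); W=(w,(256,240,392,312),70,52,.3)
for n,ps in (("side",[S]),("wrist",[W]),("both",[S,W])):
    q,f=fitsil(ps,G,t); L=np.array([q[0]-53.4*np.cos(q[2]),q[1]-53.4*np.sin(q[2])]); print(n,"u %.1f w %.1f tilt %.1f cost %.1f"%(q[0],q[1],np.degrees(q[2]),f),"lens u,up",L.round(1))
# profile of side cost over tilt
D=dark(p,170,95); from scipy.optimize import minimize
for th in (30,34,38,42,46,50):
    c=lambda z:np.abs(sil(p,G,t,(z[0],z[1],np.radians(th)))-D)[250:275,278:303].sum()
    d=lambda z:np.abs(sil(w,G,t,(z[0],z[1],np.radians(th)))-dark(w,70,52))[240:312,256:392].sum()
    for f in (c,d):
        b=minimize(f,[-4,4],method="Nelder-Mead",options=dict(initial_simplex=[[-8,1],[0,2],[-4,8]])); print(th,b.x.round(1),round(b.fun,1),end=" | ")
    print()
E
python3 m.py
```

```text
side u -5.2 w 5.0 tilt 35.6 cost 70.7 lens u,up [-48.7 -26.1]
wrist u -7.7 w 7.2 tilt 38.3 cost 239.9 lens u,up [-49.7 -25.9]
both u -6.1 w 7.0 tilt 40.6 cost 316.8 lens u,up [-46.7 -27.8]
30 [-3.3  1.5] 33.6 | 30 [-14.7   2.4] 806.8 | 
34 [-4.4  3.4] 24.6 | 34 [-7.9 15.2] 746.6 | 
38 [-5.5  5.6] 25.8 | 38 [-6.4 11.5] 765.8 | 
42 [-6.8  7.3] 26.2 | 42 [-4.7  8. ] 788.8 | 
46 [-7.9  9.7] 34.0 | 46 [-2.4  5.7] 806.1 | 
50 [-10.   11.9] 42.0 | 50 [-0.6  1.4] 826.0 |
```

```bash
python3 - <<'E'
from sil import *
import pickle
a=np.radians(np.arange(0,360,4)); 
def cyl(p,xy):
    m=np.zeros((1920,2560),np.uint8)
    W=np.vstack([np.c_[xy[0]+30*np.cos(a),xy[1]+30*np.sin(a),np.full(len(a),z,float)] for z in(0,20)])
    cv2.fillConvexPoly(m,cv2.convexHull(np.round((proj(p,W)+.5)*4).astype(np.int32)),1)
    return cv2.resize(m.astype(np.float32),(640,480),interpolation=cv2.INTER_AREA)
for k in range(2):
    p=r.snapshot("side"); R=r.regions_of(p,"large_ring")
    for q in R[:2]:
        M=cv2.morphologyEx(q["pixels"].astype(np.uint8),cv2.MORPH_CLOSE,np.ones((15,15),np.uint8)).astype(float)
        b=minimize(lambda x:np.abs(cyl(p,x)-M).sum(),[424,-390],method="Nelder-Mead",options=dict(initial_simplex=[[415,-385],[432,-388],[424,-400]]))
        print("side",round(q["score"],2),q["xy"],M.sum(),b.x.round(1),round(b.fun,1))
p0=pickle.load(open("w2.pkl","rb")); g=cv2.GaussianBlur(cv2.cvtColor(p0["pixels"],cv2.COLOR_BGR2GRAY),(0,0),1).astype(np.float32)
gm=np.hypot(cv2.Sobel(g,5,1,0),cv2.Sobel(g,5,0,1))
def e(xy):
    P=proj(p0,np.c_[xy[0]+30*np.cos(a),xy[1]+30*np.sin(a),np.full(len(a),20.)]).astype(np.float32)
    return -np.minimum(cv2.remap(gm,P[:,0],P[:,1],cv2.INTER_LINEAR),120).mean()
best=min(((e((x,y)),x,y) for x in np.arange(415,440,.5) for y in np.arange(-405,-378,.5))); print("wrist edge",best)
E
```

```text
side 0.68 [331.3, 345.2] 586.0 [ 423.6 -396.4] 33.7
side 0.33 [286.6, 262.1] 340.0 [355.8 -27.5] 187.8
side 0.73 [328.2, 349.3] 529.0 [ 423.  -394.6] 79.6
wrist edge (np.float32(-58.74839), np.float64(426.0), np.float64(-394.5))
```

```bash
python3 - <<'E'
from h import *
s=r.sense();print(s["time"],s["tcp_rot"].round(1)); plan([310.4,-352.5,96],160,8)
E
```

```text
21.2667 [180.   -0.  160.1]
n 8 spin 0.0001 step mm 13.1
0 [0.0001, -0.0005, 0.0131]
```

carry_out --commands '[{"translation": [0, -0.0005, 0.015], "spin": 0, "jaw": 0}, {"translation": [0, -0.0005, 0.015], "spin": 0, "jaw": 0}, {"translation": [0, -0.0005, 0.015], "spin": 0, "jaw": 0}, {"translation": [0, -0.0005, 0.015], "spin": 0, "jaw": 0}, {"translation": [0, -0.0005, 0.015], "spin": 0, "jaw": 0}, {"translation": [0, -0.0005, 0.015], "spin": 0, "jaw": 0}, {"translation": [0, -0.0005, 0.01], "spin": 0, "jaw": 0}, {"translation": [0, -0.0005, 0.005], "spin": 0, "jaw": 0}]' --squeeze 80

```text
time: 21.93
tool_pos: [310.2, -352.0, 93.9]
tcp_rot: [179.9, -0.1, 160.1]
ft_force: [-0.3, 0.7, -1.6]
finger_gap: 22.1
grip_force: 78.4
```

```bash
python3 - <<'E'
from sil import *
import pickle
r.snapshot("side");r.snapshot("side")
p=r.snapshot("side"); w=r.snapshot("wrist"); s=r.sense(); G,t=joint(s); print(s["time"],s["tool_pos"].round(1),s["tcp_rot"].round(1),s["grip_force"])
pickle.dump((p,w,G,t),open("f2.pkl","wb"))
g=cv2.cvtColor(p["pixels"],cv2.COLOR_BGR2GRAY); x,y=proj(p,[G])[0].astype(int); print(x,y)
for row in range(y-10,y+36,2): print(row,"".join("#" if v<100 else "+" if v<170 else "." for v in g[row,x-10:x+60]))
R=r.regions_of(p,"torch"); print([(round(k["score"],2),k["xy"],int(k["pixels"].sum())) for k in R[:2]])
R=r.regions_of(w,"torch"); print([(round(k["score"],2),k["xy"],int(k["pixels"].sum())) for k in R[:2]])
E
```

```text
22.1333 [ 311.  -353.3   96.3] [-180.     0.   160.1] 78.37881088256836
274 296
286 ###############+......................................................
288 #################.....................................................
290 #################+....................................................
292 #################+....................................................
294 ##################....................................................
296 ###########+++######+.................................................
298 +++########+++########+...............................................
300 +++########+++############+##+........................................
302 +++########+++##################+.....................................
304 ++++#######++..###################+...................................
306 ++++########+....+###################+................................
308 ++++++#####++......+################+...............................++
310 +++++++++..........################+......................+........+++
312 +++++++++............#############+.......................+++.........
314 +++++++++...............########+.........................++++++......
316 +++++++++.................+####+...........................+++++++....
318 +++++++++....................................................+++++....
320 +++++++++.............................................................
322 ++++++++++............................................................
324 ++++++++++............................................................
326 ++++++++++............................................................
328 ++++++++++............................................................
330 ++++++++++.........++++########+......................................
[(0.9, [284.6, 305.3], 375)]
[(0.74, [321.5, 316.1], 14095)]
```

```bash
cat > m2.py <<'E'
from sil import *
import pickle,sys
p,w,G,t=pickle.load(open(sys.argv[1],"rb"))
x,y=proj(p,[G])[0].astype(int)
ws=(x+6,y+2,x+40,y+26); ww=(256,240,392,312)
S=(p,ws,175,100,3.); W=(w,ww,70,52,.3)
q,f=fitsil([S],G,t); print("side",q.round(2),np.degrees(q[2]).round(1),f/3)
D=dark(p,175,100);E=dark(w,70,52)
gw=cv2.cvtColor(w["pixels"],cv2.COLOR_BGR2GRAY)
for th in (32,36,40,44,48,52):
    c=lambda z:np.abs(sil(p,G,t,(z[0],z[1],np.radians(th)))-D)[ws[1]:ws[3],ws[0]:ws[2]].sum()
    d=lambda z:np.abs(sil(w,G,t,(z[0],z[1],np.radians(th)))-E)[ww[1]:ww[3],ww[0]:ww[2]].sum()
    for f in (c,d):
        b=minimize(f,[-4,4],method="Nelder-Mead",options=dict(initial_simplex=[[-8,1],[0,2],[-4,8]])); print(th,b.x.round(1),round(b.fun,1),end=" | ")
    print()
q,f=fitsil([S,W],G,t); print("both",q.round(2),np.degrees(q[2]).round(1),f)
E
python3 m2.py f2.pkl
python3 - <<'E'
import pickle,cv2
p,w,G,t=pickle.load(open("f2.pkl","rb"));g=cv2.cvtColor(w["pixels"],cv2.COLOR_BGR2GRAY)
for row in range(230,340,6): print(row,"".join("#" if v<55 else "+" if v<100 else "." for v in g[row,250:396:2]))
E
```

```text
side [-3.74  1.29  0.66] 37.6 18.8925
32 [-2.2 -1.9] 22.4 | 32 [-8.6 12.6] 681.4 | 
36 [-3.5  0.5] 20.2 | 36 [-8.2  6. ] 724.7 | 
40 [-4.5  2.5] 20.3 | 40 [-5.7  5. ] 718.2 | 
44 [-6.   5.2] 22.2 | 44 [-3.8  1.9] 730.9 | 
48 [-8.5  6.8] 27.4 | 48 [-1.2  0. ] 741.7 | 
52 [-9.8  9.1] 33.3 | 52 [ 1.1 -3. ] 750.5 | 
both [-5.26  3.86  0.72] 41.2 275.0854166666667
230 ...................++++++####++..........................................
236 ...............+++##++...................................................
242 ......+++###++...........................................................
248 +##++................................++++++++++++..........+++++++.......
254 ...................##################################++++++++++++++......
260 .................######################################+++++++++++++.....
266 ...............##########################################++++++++++++....
272 .............##############################################+++++++++++...
278 ..........+###################################################++++++++...
284 ........########################################################+++......
290 ......############################################################.......
296 .....##############################################################......
302 ......############################################################.......
308 .......##########################################################+.......
314 ....################################################################.....
320 ...##################################################################....
326 ..########.+#################################################.########...
332 .########+...##############################################....########..
338 ########+.....+##########################################+......########.
```

```bash
cat > m3.py <<'E'
from sil import *
import pickle,sys
p,w,G,t=pickle.load(open(sys.argv[1],"rb")); l=np.array([t[1],-t[0],0])
x,y=proj(p,[G])[0].astype(int)
ws=(x+6,y+2,x+40,y+26); ww=(256,240,392,308)
D=dark(p,175,100);E=dark(w,70,52)
def c(q,vs,vw): # separate lateral slack per camera (calibration)
    a=np.abs(sil(p,G+vs*l,t,q)-D)[ws[1]:ws[3],ws[0]:ws[2]].sum()
    b=np.abs(sil(w,G+vw*l,t,q)-E)[ww[1]:ww[3],ww[0]:ww[2]].sum()
    return a,b
for th in (34,38,42,46,50):
    T=np.radians(th)
    f=lambda z:(lambda ab:3*ab[0]+.3*ab[1])(c((z[0],z[1],T),z[3],z[2]))+z[3]**2
    b=min((minimize(f,i,method="Nelder-Mead",options=dict(initial_simplex=np.vstack([i,np.array(i)+np.diag([4,4,3,3])]),maxiter=250)) for i in ([-4,2,-2,0],[-4,4,1,0])),key=lambda b:b.fun)
    z=b.x; print(th,z.round(1),round(b.fun,1),np.round(c((z[0],z[1],T),z[3],z[2]),1),"lens",np.round([z[0]-53.4*np.cos(T),z[1]-53.4*np.sin(T)],1))
E
python3 m3.py f2.pkl
```

```text
34 [-10.3   3.9   1.5  -8.1] 302.7 [ 64.7 145.2] lens [-54.6 -25.9]
38 [-7.6  3.8  1.6 -3.7] 184.2 [ 35.5 213. ] lens [-49.7 -29.1]
42 [-5.2  2.5  1.5  1.3] 135.6 [ 20.7 239.4] lens [-44.8 -33.2]
46 [-3.4 -1.6  1.5  7.8] 239.5 [ 37.3 223.1] lens [-40.5 -40. ]
50 [-0.6 -2.9  1.5  8.1] 455.5 [103.4 264. ] lens [-34.9 -43.8]
```

The two silhouettes agree on a slant of about 42°. A final 3.5 mm raise puts the axis on the ring centre.

carry_out --commands '[{"translation": [0, 0, -0.0015], "spin": 0, "jaw": 0}, {"translation": [0, 0, -0.001], "spin": 0, "jaw": 0}, {"translation": [0, 0, -0.001], "spin": 0, "jaw": 0}, {"translation": [0, 0, 0], "spin": 0, "jaw": 0}, {"translation": [0, 0, 0], "spin": 0, "jaw": 0}, {"translation": [0, 0, 0], "spin": 0, "jaw": 0}, {"translation": [0, 0, 0], "spin": 0, "jaw": 0}, {"translation": [0, 0, 0], "spin": 0, "jaw": 0}]' --squeeze 80

```text
time: 22.9
tool_pos: [310.7, -352.8, 99.0]
tcp_rot: [180.0, -0.0, 160.1]
ft_force: [-0.2, -0.5, -2.1]
finger_gap: 22.0
grip_force: 78.4
```

```bash
python3 - <<'E'
from sil import *
import pickle
T=[];L=[]
for i in range(5):
    p=r.snapshot("side"); s=r.sense(); T.append(s["tool_pos"])
    L+=[k["xy"] for k in r.landmark_of(p,"torch_lens")[:1]]
w=r.snapshot("wrist"); s=r.sense(); T.append(s["tool_pos"]); Tm=np.mean(T,0); s["tool_pos"]=Tm
G,t=joint(s); print(s["time"],Tm.round(1),s["tcp_rot"].round(1),s["grip_force"],s["qd"].round(1))
pickle.dump((p,w,G,t),open("f3.pkl","wb"))
print("lens px",np.median(L,0).round(1),"pred",proj(p,[G-45.8*t+[0,0,-31]]).round(1))
E
python3 m3.py f3.pkl
```

```text
23.45 [ 310.8 -352.8   99.1] [-180.     0.   160.1] 78.37838530540466 [-0.1  0.  -0.1 -0.   0.   0. ]
lens px [295.2 309.9] pred [[296.  310.5]]
34 [-9.1  9.1  1.4 -5.6] 350.2 [ 72.5 336.3] lens [-53.4 -20.8]
38 [-8.1  4.2  1.2 -1.9] 169.7 [ 37.2 181.7] lens [-50.2 -28.6]
42 [-5.6  3.2  1.2  3.4] 139.0 [ 20.2 222.2] lens [-45.2 -32.6]
46 [-3.5 -0.1  1.2  8.1] 242.8 [ 37.6 216.4] lens [-40.6 -38.5]
50 [-0.2  0.   1.2  9.5] 456.2 [ 94.3 277.2] lens [-34.5 -40.9]
```

```bash
python3 -c "
from bench import r
print(r.hand_in())"
```

```text
the job is handed in; nothing more can be done
None
```

I handed the job in at about 23.5 s, still holding the black torch: lens-down at a measured 41–42° rather than exactly 45°, aimed at the middle of the large ring's top with the lens about 100 mm away; the tilt was made by pressing the tail on the dock hood (about 20 N), and I never commanded contact with the rings or step block.

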